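Load the headspace carousel in running order

TASK

Load the four vials standing on the bench into the sampler carousel, which runs clockwise as seen from above: the white-capped blank goes in the place straight before the blue-capped standard, the red-capped sample straight after that standard, the yellow-capped duplicate straight after the red one, and the violet-capped rinse straight after the black-capped vial. Lower each vial upright to the bottom of its place rather than dropping it, knock none over, and leave the three vials already in the carousel, the bottle and the beaker as they are.

Things in the scene. Friction and masses are not known exactly. Their poses are not given: they have to be found in the camera images.
- carousel: fixed cream disc, 244 mm wide, deck 45 mm high, domed hub 92 mm wide, 73 mm high. 10 places on a 95 mm radius circle, every 36 deg, the first on its +x axis (black mark); 58.7 mm apart. Place: 30 mm wide, mouth flared to 41 mm, floor 18 mm above the bench; a loaded vial stands 48 mm above the deck. 3 are loaded. Next clockwise = 36 deg less about z. Origin: centre of underside, z up.
- blue_vial: amber glass headspace vial standing upright, 23 mm diameter, 75.5 mm tall with its crimp cap (straight glass up to 55 mm, above that shoulder, neck and a 21 mm cap), 25 to 50 g, blue cap; already in a place of the carousel. Origin: centre of its underside, z up; its yaw means nothing.
- green_vial: amber glass headspace vial standing upright, 23 mm diameter, 75.5 mm tall with its crimp cap (straight glass up to 55 mm, above that shoulder, neck and a 21 mm cap), 25 to 50 g, green cap; already in a place of the carousel. Origin: centre of its underside, z up; its yaw means nothing.
- black_vial: amber glass headspace vial standing upright, 23 mm diameter, 75.5 mm tall with its crimp cap (straight glass up to 55 mm, above that shoulder, neck and a 21 mm cap), 25 to 50 g, black cap; already in a place of the carousel. Origin: centre of its underside, z up; its yaw means nothing.
- white_vial: amber glass headspace vial standing upright, 23 mm diameter, 75.5 mm tall with its crimp cap (straight glass up to 55 mm, above that shoulder, neck and a 21 mm cap), 25 to 50 g, white cap; starts on the bench beside the carousel. Origin: centre of its underside, z up; its yaw means nothing.
- red_vial: amber glass headspace vial standing upright, 23 mm diameter, 75.5 mm tall with its crimp cap (straight glass up to 55 mm, above that shoulder, neck and a 21 mm cap), 25 to 50 g, red cap; starts on the bench beside the carousel. Origin: centre of its underside, z up; its yaw means nothing.
- yellow_vial: amber glass headspace vial standing upright, 23 mm diameter, 75.5 mm tall with its crimp cap (straight glass up to 55 mm, above that shoulder, neck and a 21 mm cap), 25 to 50 g, yellow cap; starts on the bench beside the carousel. Origin: centre of its underside, z up; its yaw means nothing.
- violet_vial: amber glass headspace vial standing upright, 23 mm diameter, 75.5 mm tall with its crimp cap (straight glass up to 55 mm, above that shoulder, neck and a 21 mm cap), 25 to 50 g, violet cap; starts on the bench beside the carousel. Origin: centre of its underside, z up; its yaw means nothing.
- bottle: bystander: clear glass lab bottle with a blue screw cap, 56 mm diameter, 103 mm tall. Origin: centre of its underside.
- beaker: bystander: empty clear glass beaker, 54 mm across the rim, 70 mm tall. Origin: centre of its underside.

How it is judged:
At the end, for the whole second after the job is handed in: Clockwise: white just before blue, red just after blue, yellow after red, violet after black, each standing on its place's floor (4 mm in height, 7 mm sideways). All seven vials upright (0.12 rad) and at rest; blue, green, black within 12 mm of their start (((x of blue_vial in the frame of carousel between 0.088 and 0.102 m and y of blue_vial in the frame of carousel between -0.007 and 0.007 m and z of blue_vial in the frame of carousel between 0.014 and 0.022 m and x of white_vial in the frame of carousel between 0.0699 and 0.0839 m and y of white_vial in the frame of carousel between 0.0488 and 0.0628 m and z of white_vial in the frame of carousel between 0.014 and 0.022 m and x of red_vial in the frame of carousel between 0.0699 and 0.0839 m and y of red_vial in the frame of carousel between -0.0628 and -0.0488 m and z of red_vial in the frame of carousel between 0.014 and 0.022 m and x of yellow_vial in the frame of carousel between 0.0224 and 0.0364 m and y of yellow_vial in the frame of carousel between -0.0974 and -0.0834 m and z of yellow_vial in the frame of carousel between 0.014 and 0.022 m) or (x of blue_vial in the frame of carousel between -0.0364 and -0.0224 m and y of blue_vial in the frame of carousel between 0.0834 and 0.0974 m and z of blue_vial in the frame of carousel between 0.014 and 0.022 m and x of white_vial in the frame of carousel between -0.0839 and -0.0699 m and y of white_vial in the frame of carousel between 0.0488 and 0.0628 m and z of white_vial in the frame of carousel between 0.014 and 0.022 m and x of red_vial in the frame of carousel between 0.0224 and 0.0364 m and y of red_vial in the frame of carousel between 0.0834 and 0.0974 m and z of red_vial in the frame of carousel between 0.014 and 0.022 m and x of yellow_vial in the frame of carousel between 0.0699 and 0.0839 m and y of yellow_vial in the frame of carousel between 0.0488 and 0.0628 m and z of yellow_vial in the frame of carousel between 0.014 and 0.022 m) or (x of blue_vial in the frame of carousel between -0.0839 and -0.0699 m and y of blue_vial in the frame of carousel between -0.0628 and -0.0488 m and z of blue_vial in the frame of carousel between 0.014 and 0.022 m and x of white_vial in the frame of carousel between -0.0364 and -0.0224 m and y of white_vial in the frame of carousel between -0.0974 and -0.0834 m and z of white_vial in the frame of carousel between 0.014 and 0.022 m and x of red_vial in the frame of carousel between -0.102 and -0.088 m and y of red_vial in the frame of carousel between -0.007 and 0.007 m and z of red_vial in the frame of carousel between 0.014 and 0.022 m and x of yellow_vial in the frame of carousel between -0.0839 and -0.0699 m and y of yellow_vial in the frame of carousel between 0.0488 and 0.0628 m and z of yellow_vial in the frame of carousel between 0.014 and 0.022 m)) and ((x of black_vial in the frame of carousel between 0.088 and 0.102 m and y of black_vial in the frame of carousel between -0.007 and 0.007 m and z of black_vial in the frame of carousel between 0.014 and 0.022 m and x of violet_vial in the frame of carousel between 0.0699 and 0.0839 m and y of violet_vial in the frame of carousel between -0.0628 and -0.0488 m and z of violet_vial in the frame of carousel between 0.014 and 0.022 m) or (x of black_vial in the frame of carousel between -0.0364 and -0.0224 m and y of black_vial in the frame of carousel between 0.0834 and 0.0974 m and z of black_vial in the frame of carousel between 0.014 and 0.022 m and x of violet_vial in the frame of carousel between 0.0224 and 0.0364 m and y of violet_vial in the frame of carousel between 0.0834 and 0.0974 m and z of violet_vial in the frame of carousel between 0.014 and 0.022 m) or (x of black_vial in the frame of carousel between -0.0839 and -0.0699 m and y of black_vial in the frame of carousel between -0.0628 and -0.0488 m and z of black_vial in the frame of carousel between 0.014 and 0.022 m and x of violet_vial in the frame of carousel between -0.102 and -0.088 m and y of violet_vial in the frame of carousel between -0.007 and 0.007 m and z of violet_vial in the frame of carousel between 0.014 and 0.022 m)) and distance of each of blue_vial, green_vial, black_vial from where it was at the start of the episode below 0.012 m and angle between each of white_vial, red_vial, yellow_vial, violet_vial, blue_vial, green_vial, black_vial's own z axis and vertical below 0.12 rad and linear speed of each of white_vial, red_vial, yellow_vial, violet_vial, blue_vial, green_vial, black_vial below 0.02 m/s); the robot touches nothing.
It fails at once if a vial is dropped or flung (faster than 0.5 m/s with no finger touching it) ((contact force between white_vial and the fingers below 0.02 N and linear speed of white_vial above 0.5 m/s) or (contact force between red_vial and the fingers below 0.02 N and linear speed of red_vial above 0.5 m/s) or (contact force between yellow_vial and the fingers below 0.02 N and linear speed of yellow_vial above 0.5 m/s) or (contact force between violet_vial and the fingers below 0.02 N and linear speed of violet_vial above 0.5 m/s)).
It fails at once if a vial is knocked over (tilted more than 0.7 rad) (angle between any of white_vial, red_vial, yellow_vial, violet_vial's own z axis and vertical above 0.7 rad).
It fails at once if a vial already in the carousel is shifted more than 20 mm (distance of any of blue_vial, green_vial, black_vial from where it was at the start of the episode above 0.02 m).
It fails at once if the bottle or the beaker is moved more than 25 mm (distance of any of bottle, beaker from where it was at the start of the episode above 0.025 m).
It also fails if it takes over 90 s, if anything falls off the work surface, if the arm or the gripper's body presses on something with over 40 N, if the wrist force passes 120 N, or if a joint passes its speed limit or range.

ROBOT

A 6-joint arm with a two-finger parallel gripper is mounted at the origin on the work surface. World frame = base frame: x ahead of the robot, y to its left, z up, the work surface at z = 0. Lengths are in m, angles in rad, forces in N, time in s.
With the tool pointing down it reaches from about 0.3 to 0.875 m from the base axis. Payload 6.4 kg.
Tool frame: the origin (TCP) lies at the very end of the fingers, on their centre line; the grasp point (between the pads) lies 19 mm behind it; z points along the fingers, y is the line along which they close (so a half turn about z gives the same grasp; the last joint's range is limited). The gripper opens to 85 mm and grips with 20 to 120 N. Pads are 22 mm wide; open, the fingers measure 114 mm over their backs; the gripper's body (76 mm by 85 mm) begins 54 mm behind the grasp point. The pads swing forward as they close: fully open they stand 13 mm farther back than shut.
Start: joints at [-0.206, 0.181, 1.607, -0, 1.354, -0.206], TCP at [0.575, 0, 0.231] pointing down, gripper open.
Joint ranges: [-2.99, 2.99], [-0.89, 2.07], [0.3, 2.58], [-1.14, 4.28], [0, 2.63], [-3.12, 3.12]. Speed limits (rad/s): [2.57, 2.57, 3.01, 3.14, 3.14, 3.14].

INTERFACE

Orientations are given as a unit quaternion [w, x, y, z].
In Python, from bench import ctrl gives the robot as it stands.
- The arm moves only by the tool jog_arm, never from a script. Its argument "series" is a list that holds one entry, the list of rows, each a list of 7 numbers: the shift along the tool's x, y, z in mm, then the turn, a rotation vector about the tool's x, y, z in rad, then the finger opening in mm, from 0 to 85.4. In form: [[[tx, ty, tz, rx, ry, rz, gripper], ...]]. A call has exactly 10 rows; each row shifts and turns the commanded pose from where the row before left it, along the tool's axes as they then stand; what a row does not reach is not made up. A row lasts 1/10 s, in which the tool goes at most 50 mm and 8.59 degrees, less where a joint would pass 70% of its speed; a pose out of reach is approached as far as the arm can. A call with a gripper value outside its range is refused whole. The fingers move at their own pace and stop on an object; the grip force is fixed at half the most. Time passes only in rows, so rows that do not move let the fingers close, or fill a call up. It gives the time, the measured TCP pose, the force, the opening and the grip force at its end, in the units of the state.
- ctrl.get_obs(): the state, without advancing time (a new reading comes with each control period).
- ctrl.camera(name): name is "scene" or "side" or "wrist"; returns a dict with "frame" (420x560x3 uint8, blue, green, red), "z_map" (420x560 float32, m along the optical axis (not along the pixel's ray), 0 where there is no reading), "fx", "fy", "cx", "cy" (pixels), "xyz" and "rotation" of the camera in the world. Camera axes: x right, y down, z forward; pixel columns grow to the right and rows downward; lengths in m; the calibration is good to about 2 mm. The wrist camera is an equidistant fisheye: a pixel r from the principal point sees the ray r / f radians off the axis. A picture is of the moment at which its call begins.
- ctrl.hand_in(): hands the job in; it is judged then, once.
The state is a dict: "time_s": time; "q": joint angles; "dq": joint speeds; "joint_efforts": joint torques, N m; "eef_pos": TCP position; "eef_rot": TCP orientation; "wrist_force": force on the tool from outside, world axes, zero at the start; "torque": the same for the moment, N m; "opening": opening from 0.0 (shut) to 1.0 (fully open); "grasp_force": force on a finger pad.
Only numpy, scipy, OpenCV 4.12 (cv2) and the standard library are available. Lean on these libraries where they do the work, as an engineer would, in place of code of your own. Each camera call takes 0.05 s, during which the arm holds its last target. There are 200 camera calls.

## Working session

There is one attempt and no reset: what is moved stays moved. The work goes in short steps, Python scripts to look and compute and a tool call to move; the robot and the scene stay as the last step left them, time stands still between calls to the robot, and variables do not carry over. Pictures are saved under pics/ and viewed, at most 14 in all, crops included, and the job is handed in when it is done.

Besides the shell and the picture viewer there is one more tool, called after "Request:" as name(argument=value, ...) on one line, values as JSON. jog_arm: Moves the arm, as the interface text tells. Its arguments: {"type":"object","properties":{"series":{"type":"array"}},"required":["series"]}

```bash
mkdir -p pics; ls; python3 - <<'E'
from bench import ctrl
import cv2,numpy as np
o=ctrl.get_obs();print(o)
for n in("scene","side"):
    c=ctrl.camera(n);cv2.imwrite(f"pics/{n}0.png",c["frame"]);np.savez(f"{n}0.npz",**c);print(n,c["fx"],c["fy"],c["cx"],c["cy"],c["xyz"],c["rotation"])
E
```

```text
pics
{'time_s': 0.0, 'q': array([-2.06288974e-01,  1.81556698e-01,  1.60799944e+00, -1.91938080e-05,
        1.35379331e+00, -2.06268630e-01]), 'dq': array([ 0.00069735, -0.00131133,  0.00019036,  0.00105379,  0.00184206,
        0.00024679]), 'joint_efforts': array([ 3.41415571e-04, -4.44869328e+01, -3.51340663e+01, -2.51131587e-04,
        9.11703974e-03,  3.43231875e-05]), 'eef_pos': array([5.74451306e-01, 1.32561172e-04, 2.30379489e-01]), 'eef_rot': array([-7.30039742e-04,  7.07112234e-01,  7.07100783e-01, -4.88576162e-04]), 'wrist_force': array([-0.24685294, -0.17639043, -0.49977424]), 'torque': array([0.03191998, 0.03845373, 0.04142788]), 'grasp_force': 0.0, 'opening': 1.001932363495091}
scene 440.5055187508904 440.5055187508904 278.9379025601494 207.25252825756604 [ 0.97838179 -0.33289485  0.62867657] [-0.33356267  0.8260948   0.41691168 -0.18024422]
side 422.24091566945265 422.24091566945265 281.7043020003401 205.20205253231748 [0.23261721 0.6471729  0.62169009] [ 0.08837517 -0.19752066  0.87956484 -0.42372291]
```

View pics/scene0.png

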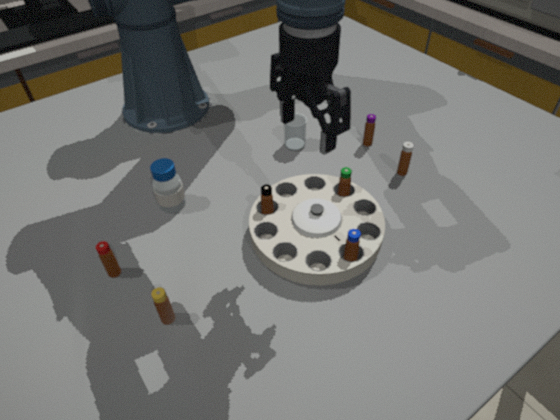

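View pics/side0.png

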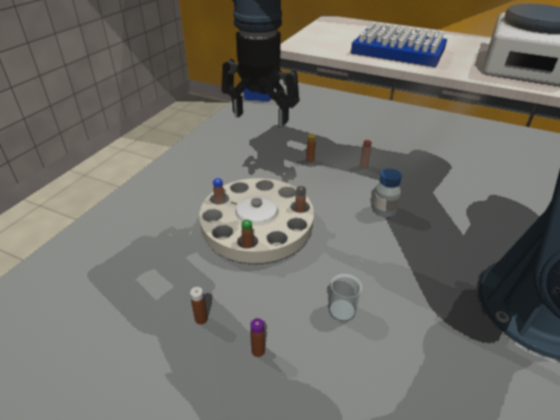

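The scene view shows red at (103,247), yellow (160,295), violet (371,118), white (408,147), the carousel hub at (317,210) with its mark near (337,238), blue (354,236), green (346,173), black (266,190), the bottle (165,170) and the beaker (295,130). The side view shows the same things from the other side.

```bash
cat > h.py <<'E'
import numpy as np,cv2
from scipy.spatial.transform import Rotation as R
from scipy.optimize import least_squares
def rot(q): return R.from_quat([q[1],q[2],q[3],q[0]]).as_matrix()
def cloud(c):
    h,w=c["z_map"].shape;u,v=np.meshgrid(np.arange(w),np.arange(h));z=c["z_map"]
    p=np.stack([(u-c["cx"])/c["fx"]*z,(v-c["cy"])/c["fy"]*z,z],-1)@rot(c["rotation"]).T+c["xyz"]
    p[z==0]=np.nan;return p
def ray(c,u,v,z):
    d=rot(c["rotation"])@[(u-c["cx"])/c["fx"],(v-c["cy"])/c["fy"],1];return c["xyz"]+d*(z-c["xyz"][2])/d[2]
def fitc(p,r=None):
    m=p.mean(0)
    if r: return least_squares(lambda s:np.hypot(*(p-s).T)-r,m,loss="soft_l1",f_scale=.001).x
    return least_squares(lambda s:np.hypot(*(p-s[:2]).T)-s[2],[*m,.1],loss="soft_l1",f_scale=.001).x
E
python3 - <<'E'
from h import *
px=dict(scene=dict(red=(103,247),yellow=(160,295),violet=(371,118),white=(408,147),blue=(354,236),green=(346,173),black=(266,190),hub=(317,210),mark=(337,238),bottle=(163,170),beaker=(295,122)),
side=dict(red=(367,145),yellow=(311,138),violet=(258,325),white=(197,293),blue=(218,184),green=(247,225),black=(300,192),hub=(256,203),bottle=(390,180),beaker=(344,284)))
for n in px:
    c=dict(np.load(n+"0.npz"));P=cloud(c)
    print(n,"bench z",np.nanmedian(P[(abs(P[...,2])<.02)][:,2]))
    for k,(u,v) in px[n].items():
        zc=dict(red=.0725,yellow=.0725,violet=.0725,white=.0725,blue=.0905,green=.0905,black=.0905,hub=.08,mark=.045,bottle=.1,beaker=.07)[k]
        r0=ray(c,u,v,zc)[:2];d=np.hypot(P[...,0]-r0[0],P[...,1]-r0[1])
        s=(d<.022)&(P[...,2]>.004+(.046 if k in("blue","green","black") else 0))
        q=P[s];ztop=np.percentile(q[:,2],97) if len(q) else 0
        t=q[(q[:,2]>ztop-.045)&(q[:,2]<ztop-.024)] if len(q) else q
        f=fitc(t[:,:2],.0115) if len(t)>8 else None
        print(k,r0.round(4),"depth",P[v,u].round(4),"top",ztop.round(4),len(t),f if f is None else f.round(4))
    s=(abs(P[...,2]-.045)<.004);
    m=s.astype(np.uint8);k=cv2.findContours(m,0,1)[0];k=max(k,key=cv2.contourArea)[:,0]
    q=P[k[:,1],k[:,0],:2];print("deck",fitc(q).round(4))
E
```

```text
scene bench z -0.0001071085309226616
red [ 0.4285 -0.3047] depth [ 0.4326 -0.3049  0.0767] top 0.0757 123 [ 0.4253 -0.3066]
yellow [ 0.5704 -0.2694] depth [ 0.5726 -0.2697  0.0755] top 0.076 117 [ 0.5656 -0.2708]
violet [0.4281 0.3032] depth [0.4296 0.3014 0.074 ] top 0.0766 81 [0.4254 0.3045]
white [0.548  0.2897] depth [0.5512 0.2851 0.0766] top 0.0765 93 [0.5441 0.2919]
blue [0.6684 0.0279] depth [0.67   0.0261 0.0933] top 0.0945 112 [0.6643 0.0298]
green [0.5462 0.121 ] depth [0.5486 0.1186 0.0934] top 0.0947 99 [0.5419 0.123 ]
black [ 0.4945 -0.0232] depth [ 0.4981 -0.0255  0.0945] top 0.3437 76 [ 0.5063 -0.0007]
hub [0.5801 0.0245] depth [0.5752 0.0289 0.0733] top 0.4042 5 None
mark [0.6279 0.0318] depth [0.6285 0.0312 0.046 ] top 0.056 1 None
bottle [ 0.3431 -0.15  ] depth [ 0.3453 -0.1506  0.1018] top 0.1031 251 [ 0.3446 -0.1509]
beaker [0.3355 0.1639] depth [0.3117 0.1823 0.0493] top 0.0694 141 [0.3394 0.1609]
deck [0.5709 0.031  0.1205]
side bench z 0.00010703591723537631
red [ 0.4244 -0.2932] depth [ 0.4248 -0.2956  0.0711] top 0.0758 62 [ 0.4281 -0.3047]
yellow [ 0.5656 -0.2633] depth [ 0.5643 -0.2597  0.0746] top 0.0759 54 [ 0.5682 -0.2699]
violet [0.4247 0.3056] depth [0.4234 0.3079 0.0762] top 0.0767 114 [0.427  0.3057]
white [0.5441 0.2935] depth [0.5424 0.2954 0.0754] top 0.0766 110 [0.5461 0.2933]
blue [0.6602 0.0373] depth [0.6595 0.0383 0.0914] top 0.0943 76 [0.6666 0.031 ]
green [0.5408 0.1268] depth [0.5393 0.1293 0.093 ] top 0.0948 92 [0.5442 0.1241]
black [ 0.4911 -0.0132] depth [ 0.4902 -0.0111  0.0922] top 0.3439 51 [ 5.14e-01 -3.00e-04]
hub [0.5631 0.0482] depth [0.5677 0.0399 0.0725] top 0.4611 278 [0.5673 0.0298]
bottle [ 0.3293 -0.1253] depth [ 0.3289 -0.1223  0.102 ] top 0.1028 185 [ 0.3304 -0.1316]
beaker [0.3318 0.1682] depth [0.3359 0.1486 0.0474] top 0.0706 135 [0.3322 0.1593]
deck [0.5708 0.0354 0.1201]
```

```bash
cat >> h.py <<'E'
def wcloud(c):
    h,w=c["z_map"].shape;u,v=np.meshgrid(np.arange(w),np.arange(h));z=c["z_map"]
    a=(u-c["cx"])/c["fx"];b=(v-c["cy"])/c["fy"];r=np.hypot(a,b)+1e-9;s=np.tan(np.clip(r,0,1.4))/r
    p=np.stack([a*s*z,b*s*z,z],-1)@rot(c["rotation"]).T+c["xyz"];p[(z==0)|(r>1.3)]=np.nan;return p
def carousel(P,g=(.571,.0325,0)):
    q=P.reshape(-1,3);q=q[abs(q[:,2]-.045)<.0025][:,:2];q=q[np.hypot(*(q-g[:2]).T)<.16]
    def cost(s):
        d=q-s[:2];r=np.hypot(*d.T);a=np.arctan2(d[:,1],d[:,0])-s[2]
        a=(a+np.pi/10)%(np.pi/5)-np.pi/10
        h=np.hypot(r*np.cos(a)-.095,r*np.sin(a))
        e=np.clip(.0195-h,0,.006)+np.clip(r-.122,0,.006)+np.clip(.048-r,0,.006)
        return e.sum()
    from scipy.optimize import minimize
    m=minimize(cost,g,method="Nelder-Mead",options=dict(initial_simplex=np.array(g)+[[0,0,0],[.006,0,0],[0,.006,0],[0,0,.08]],xatol=1e-5,fatol=1e-6))
    return m.x,m.fun/len(q)*1e3,len(q)
E
python3 - <<'E'
from h import *
from bench import ctrl
c=ctrl.camera("wrist");cv2.imwrite("pics/w0.png",c["frame"]);np.savez("wrist0.npz",**c)
Ps=[cloud(dict(np.load(n+"0.npz"))) for n in("scene","side")]+[wcloud(c)]
for P in Ps: print(carousel(P))
# vial tops
P=Ps[2];print(np.nanmedian(P[...,2]))
for k,x in dict(blue=(.6655,.0304),green=(.543,.1236),black=(.493,-.021),white=(.545,.2926),red=(.4267,-.3057),yellow=(.567,-.270),violet=(.4262,.305)).items():
    for P in Ps:
        zt=.0935 if k in("blue","green","black") else .0755
        d=np.hypot(P[...,0]-x[0],P[...,1]-x[1]);s=(d<.018)&(abs(P[...,2]-zt)<.0035);t=P[s]
        s2=(d<.022)&(P[...,2]<zt-.021)&(P[...,2]>zt-.042);b=P[s2]
        print(k,s.sum(),t.mean(0).round(4) if len(t) else"",len(b),fitc(b[:,:2],.0115).round(4) if len(b)>8 else"")
E
```

```text
(array([ 0.56949339,  0.03171308, -0.02203309]), np.float64(0.14625604244737517), 6228)
(array([ 0.57125289,  0.0339773 , -0.02181234]), np.float64(0.18258464535298274), 3829)
(array([ 0.57115625,  0.03101586, -0.02258962]), np.float64(0.06618671177176169), 25123)
0.000928614846110537
blue 112 [0.6654 0.0282 0.0932] 111 [0.6644 0.0297]
blue 52 [0.6649 0.0337 0.093 ] 86 [0.6665 0.0311]
blue 407 [0.6654 0.0291 0.0936] 135 [0.6661 0.0286]
green 79 [0.544  0.1214 0.0932] 99 [0.542  0.1229]
green 73 [0.5432 0.1262 0.0933] 93 [0.5442 0.1241]
green 457 [0.5442 0.1217 0.0937] 64 [0.5439 0.1222]
black 88 [ 0.493  -0.0234  0.093 ] 106 [ 0.4911 -0.0221]
black 57 [ 0.4923 -0.0186  0.0934] 87 [ 0.4936 -0.021 ]
black 377 [ 0.4935 -0.0223  0.0936] 143 [ 0.4931 -0.0233]
white 64 [0.5457 0.29   0.0752] 99 [0.5441 0.292 ]
white 113 [0.5448 0.2946 0.0753] 112 [0.5461 0.2933]
white 0  0 
red 110 [ 0.4273 -0.3065  0.0747] 124 [ 0.4253 -0.3066]
red 34 [ 0.4271 -0.303   0.0749] 63 [ 0.4281 -0.3048]
red 0  0 
yellow 142 [ 0.5672 -0.2712  0.0747] 124 [ 0.5655 -0.2708]
yellow 32 [ 0.5668 -0.2674  0.075 ] 57 [ 0.5682 -0.2698]
yellow 0  0 
violet 54 [0.4271 0.3027 0.0752] 78 [0.4253 0.3045]
violet 140 [0.4263 0.3073 0.0754] 117 [0.427  0.3057]
violet 0  0
```

View pics/w0.png

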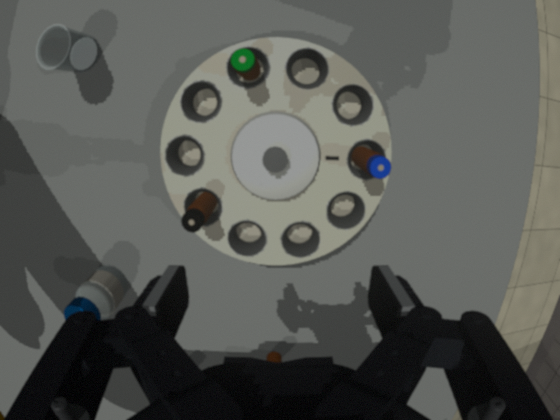

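The wrist view shows the mark at (333,157) pointing at blue, so blue is in place 0, green (243,60) in place 3 and black (193,218) in place 6. Carousel centre is about (0.571, 0.032) with yaw −0.022. The targets are white 0.649,0.086; red 0.646,−0.025; yellow 0.598,−0.059; violet 0.476,0.034.

Request:
jog_arm(series=[[[30, -3, 7, 0, 0, 0, 50], [36, -4, 7, 0, 0, 0, 50], [36, -4, 7, 0, 0, 0, 50], [36, -4, 7, 0, 0, 0, 50], [36, -4, 7, 0, 0, 0, 50], [36, -4, 7, 0, 0, 0, 50], [36, -4, 7, 0, 0, 0, 50], [36, -3, 7, 0, 0, 0, 50], [10, 0, 4, 0, 0, 0, 50], [0, 0, 0, 0, 0, 0, 50]]])

```text
time_s: 1.15
eef_pos: [0.544, 0.293, 0.1701]
eef_rot: [-0.0, 0.706, 0.708, -0.001]
wrist_force: [-0.4, -0.2, 0.2]
opening: 0.583
grasp_force: 0.0
```

```bash
cat >> h.py <<'E'
def vial(c,x,zt=.0755):
    P=wcloud(c);d=np.hypot(P[...,0]-x[0],P[...,1]-x[1])
    t=P[(d<.03)&(abs(P[...,2]-zt)<.004)];b=P[(d<.03)&(P[...,2]<zt-.021)&(P[...,2]>zt-.042)]
    return len(t),t.mean(0).round(4) if len(t) else "",len(b),fitc(b[:,:2],.0115).round(4) if len(b)>8 else""
E
python3 - <<'E'
from h import *
from bench import ctrl
c=ctrl.camera("wrist");cv2.imwrite("pics/w1.png",c["frame"]);print(vial(c,(.545,.2925)),ctrl.get_obs()["eef_pos"])
E
```

```text
(575, array([0.5455, 0.2916, 0.0758]), 147, array([0.5455, 0.2907])) [0.5445791  0.29184706 0.17059861]
```

View pics/w1.png

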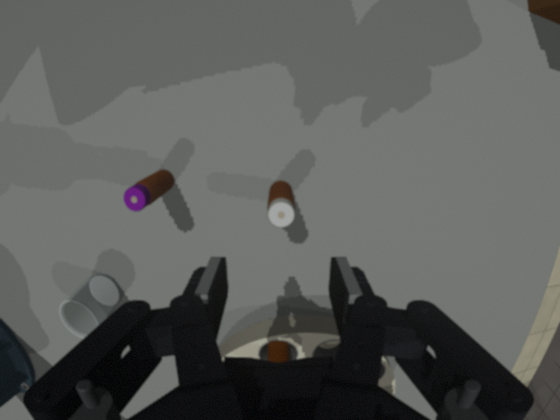

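The white cap at (281,212) sits centred between the fingers, and the measured position agrees with the TCP to about 1 mm. Descending.

Request:
jog_arm(series=[[[0, 1, 20, 0, 0, 0, 50], [0, 0, 30, 0, 0, 0, 50], [0, 0, 30, 0, 0, 0, 50], [0, 0, 30, 0, 0, 0, 50], [0, 0, 20, 0, 0, 0, 50], [0, 0, 10, 0, 0, 0, 50], [0, 0, 0, 0, 0, 0, 50], [0, 0, 0, 0, 0, 0, 15], [0, 0, 0, 0, 0, 0, 15], [0, 0, 0, 0, 0, 0, 15]]])

```text
time_s: 2.2
eef_pos: [0.5474, 0.2922, 0.0332]
eef_rot: [0.001, 0.707, 0.707, 0.001]
wrist_force: [-0.1, -1.2, 4.6]
opening: 0.246
grasp_force: 58.7
```

Request:
jog_arm(series=[[[0, 0, 0, 0, 0, 0, 15], [0, 0, 0, 0, 0, 0, 15], [0, 0, 0, 0, 0, 0, 15], [0, 0, -5, 0, 0, 0, 15], [0, 0, -15, 0, 0, 0, 15], [0, 0, -30, 0, 0, 0, 15], [0, 0, -30, 0, 0, 0, 15], [0, 0, -30, 0, 0, 0, 15], [0, 0, -20, 0, 0, 0, 15], [0, 0, 0, 0, 0, 0, 15]]])

```text
time_s: 3.2
eef_pos: [0.5483, 0.293, 0.1663]
eef_rot: [0.002, 0.707, 0.707, 0.003]
wrist_force: [0.3, 0.6, -0.1]
opening: 0.24
grasp_force: 58.7
```

Request:
jog_arm(series=[[[-15, 7, 0, 0, 0, 0, 15], [-30, 15, 0, 0, 0, 0, 15], [-32, 16, 0, 0, 0, 0, 15], [-32, 16, 0, 0, 0, 0, 15], [-32, 16, 0, 0, 0, 0, 15], [-32, 16, 0, 0, 0, 0, 15], [-22, 10, 0, 0, 0, 0, 15], [-10, 5, 0, 0, 0, 0, 15], [0, 0, 0, 0, 0, 0, 15], [0, 0, 0, 0, 0, 0, 15]]])

```text
time_s: 4.2
eef_pos: [0.6461, 0.0875, 0.1603]
eef_rot: [-0.001, 0.707, 0.707, -0.0]
wrist_force: [0.5, 0.3, -0.7]
opening: 0.246
grasp_force: 58.7
```

```bash
cat > look.py <<'E'
import sys
from h import *
from bench import ctrl
tag=sys.argv[1]
for _ in range(3):
    o=ctrl.get_obs();print(o["eef_pos"].round(4),o["eef_rot"].round(4),o["wrist_force"].round(1),round(o["opening"],3),round(o["grasp_force"]))
    c=ctrl.camera("wrist")
cv2.imwrite(f"pics/w{tag}.png",c["frame"])
e=o["eef_pos"];P=wcloud(c);print("car",carousel(P))
if len(sys.argv)>2:
    s=[]
    for n in("scene","side"):
        k=ctrl.camera(n);cv2.imwrite(f"pics/{n}{tag}.png",k["frame"]);Q=cloud(k);d=np.hypot(Q[...,0]-e[0],Q[...,1]-e[1])
        b=Q[(d<.02)&(Q[...,2]<e[2]-.004)&(Q[...,2]>e[2]-.045)]
        print(n,len(b),fitc(b[:,:2],.0115).round(4),"zmin",np.sort(b[:,2])[:3].round(4))
d=np.hypot(P[...,0]-e[0],P[...,1]-e[1]);t=P[(d<.02)&(P[...,2]>e[2]+.025)&(P[...,2]<e[2]+.06)]
if len(t)>20: print("cap",len(t),np.percentile(t[:,2],[50,97]).round(4),t.mean(0).round(4))
E
python3 look.py 2 x
```

```text
[0.6461 0.0875 0.1603] [-9.000e-04  7.071e-01  7.071e-01 -5.000e-04] [ 0.5  0.3 -0.7] 0.246 59
[0.6462 0.0881 0.1606] [-7.000e-04  7.068e-01  7.074e-01 -3.000e-04] [ 0.4  0.6 -0.5] 0.248 59
[0.6462 0.0883 0.1609] [-5.000e-04  7.066e-01  7.076e-01 -2.000e-04] [-1.1  0.  -0.4] 0.248 59
car (array([ 0.57121429,  0.03055766, -0.02602484]), np.float64(0.08682267159571949), 18448)
scene 180 [0.6438 0.0883] zmin [0.1277 0.1279 0.1284]
side 133 [0.6461 0.0897] zmin [0.1281 0.1293 0.13  ]
cap 5095 [0.203  0.2171] [0.6463 0.0929 0.2011]
```

Request:
jog_arm(series=[[[-2, 3.5, 10, 0, 0, 0, 15], [0, 0, 20, 0, 0, 0, 15], [0, 0, 20, 0, 0, 0, 15], [0, 0, 20, 0, 0, 0, 15], [0, 0, 15, 0, 0, 0, 15], [0, 0, 10, 0, 0, 0, 15], [0, 0, 6, 0, 0, 0, 15], [0, 0, 4, 0, 0, 0, 15], [0, 0, 2, 0, 0, 0, 15], [0, 0, 0, 0, 0, 0, 15]]])

```text
time_s: 5.45
eef_pos: [0.6508, 0.085, 0.0547]
eef_rot: [0.0, 0.707, 0.707, 0.0]
wrist_force: [-0.1, -0.0, 0.2]
opening: 0.247
grasp_force: 58.7
```

```bash
python3 look.py 3 x
```

```text
[0.6508 0.085  0.0547] [3.000e-04 7.071e-01 7.071e-01 2.000e-04] [-0.1 -0.   0.2] 0.247 59
[0.651  0.085  0.0549] [4.000e-04 7.071e-01 7.071e-01 3.000e-04] [-0.3  0.5 -0.3] 0.251 59
[0.6511 0.085  0.055 ] [5.000e-04 7.071e-01 7.071e-01 4.000e-04] [-0.1 -0.  -0.6] 0.247 59
car (array([ 0.57145007,  0.0305971 , -0.02687623]), np.float64(0.12770000067383866), 29832)
scene 136 [0.6498 0.0855] zmin [0.0175 0.02   0.0201]
side 110 [0.6515 0.0862] zmin [0.0271 0.0278 0.0282]
cap 5112 [0.097  0.1111] [0.651  0.0896 0.0953]
```

Request:
jog_arm(series=[[[0, -1, 1, 0, 0, 0, 15], [0, 0, 1, 0, 0, 0, 15], [0, 0, 1, 0, 0, 0, 15], [0, 0, 1, 0, 0, 0, 15], [0, 0, 0.5, 0, 0, 0, 15], [0, 0, 0.5, 0, 0, 0, 15], [0, 0, 0.5, 0, 0, 0, 15], [0, 0, 0.5, 0, 0, 0, 15], [0, 0, 0, 0, 0, 0, 15], [0, 0, 0, 0, 0, 0, 15]]])

```text
time_s: 6.7
eef_pos: [0.6497, 0.085, 0.051]
eef_rot: [0.0, 0.707, 0.707, -0.0]
wrist_force: [-8.5, 0.1, 18.6]
opening: 0.248
grasp_force: 61.4
```

Request:
jog_arm(series=[[[0, 0, -1.5, 0, 0, 0, 15], [0, 0, 0, 0, 0, 0, 15], [0, 0, 0, 0, 0, 0, 28], [0, 0, 0, 0, 0, 0, 34], [0, 0, 0, 0, 0, 0, 40], [0, 0, 0, 0, 0, 0, 42], [0, 0, -10, 0, 0, 0, 42], [0, 0, -30, 0, 0, 0, 42], [0, 0, -40, 0, 0, 0, 42], [0, 0, -25, 0, 0, 0, 42]]])

```text
time_s: 7.7
eef_pos: [0.6508, 0.085, 0.1586]
eef_rot: [0.001, 0.707, 0.707, 0.001]
wrist_force: [0.9, -0.1, -0.1]
opening: 0.494
grasp_force: 0.0
```

```bash
python3 - <<'E'
from h import *
from bench import ctrl
o=ctrl.get_obs();print(o["eef_pos"])
c=ctrl.camera("wrist");cv2.imwrite("pics/w4.png",c["frame"]);print(vial(c,(.649,.0857),.0935))
for n in("scene","side"):
    c=ctrl.camera(n);P=cloud(c);cv2.imwrite(f"pics/{n}4.png",c["frame"])
    d=np.hypot(P[...,0]-.649,P[...,1]-.0857);b=P[(d<.02)&(P[...,2]>.05)&(P[...,2]<.11)];t=b[(b[:,2]<.073)]
    print(n,np.percentile(b[:,2],[90,98]),fitc(t[:,:2],.0115))
E
```

```text
[0.65078874 0.08499133 0.15856962]
(695, array([0.6488, 0.0849, 0.0938]), 201, array([0.6486, 0.0835]))
scene [0.09375976 0.09468998] [0.64696828 0.08492353]
side [0.09351484 0.09426657] [0.64922876 0.08600047]
```

View pics/scene4.png

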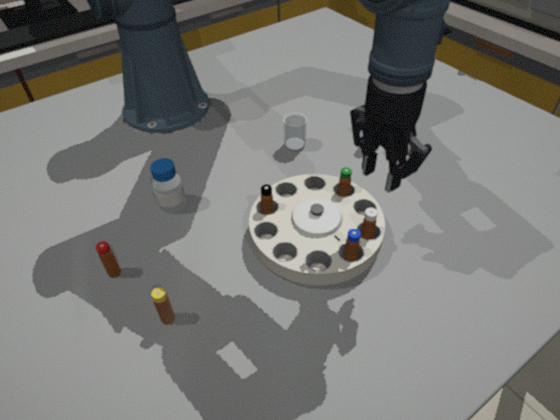

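The picture shows white seated upright at (370,215), next to blue at (354,236), with its cap top at 93.8 mm. Violet next.

Request:
jog_arm(series=[[[15, -15, 0, 0, 0, 0, 50], [26, -26, 0, 0, 0, 0, 50], [28, -28, 0, 0, 0, 0, 50], [28, -29, 0, 0, 0, 0, 50], [28, -29, 0, 0, 0, 0, 50], [28, -29, 0, 0, 0, 0, 50], [28, -29, 0, 0, 0, 0, 50], [24, -24, 0, 0, 0, 0, 50], [15, -15, 0, 0, 0, 0, 50], [0, 0, 0, 0, 0, 0, 50]]])

```text
time_s: 8.85
eef_pos: [0.4225, 0.3063, 0.1535]
eef_rot: [-0.001, 0.706, 0.708, -0.001]
wrist_force: [-0.4, -0.5, 0.4]
opening: 0.584
grasp_force: 0.0
```

```bash
cat > chk.py <<'E'
import sys
from h import *
from bench import ctrl
x=tuple(map(float,sys.argv[1:3]));zt=float(sys.argv[3]) if len(sys.argv)>3 else .0755
for _ in range(3):
    c=ctrl.camera("wrist");print(ctrl.get_obs()["eef_pos"].round(4))
print(vial(c,x,zt))
E
python3 chk.py .4263 .305
```

```text
[0.4239 0.3054 0.1537]
[0.425  0.3049 0.154 ]
[0.4256 0.3045 0.1542]
(651, array([0.4266, 0.3042, 0.0757]), 170, array([0.4266, 0.3032]))
```

Request:
jog_arm(series=[[[0, 0.5, 15, 0, 0, 0, 50], [0, 0, 25, 0, 0, 0, 50], [0, 0, 28, 0, 0, 0, 50], [0, 0, 28, 0, 0, 0, 50], [0, 0, 20, 0, 0, 0, 50], [0, 0, 8, 0, 0, 0, 50], [0, 0, 0, 0, 0, 0, 50], [0, 0, 0, 0, 0, 0, 15], [0, 0, 0, 0, 0, 0, 15], [0, 0, 0, 0, 0, 0, 15]]])

```text
time_s: 10.0
eef_pos: [0.4273, 0.3054, 0.0323]
eef_rot: [0.001, 0.707, 0.707, 0.001]
wrist_force: [0.4, -0.2, 4.3]
opening: 0.249
grasp_force: 58.7
```

Request:
jog_arm(series=[[[0, 0, 0, 0, 0, 0, 15], [0, 0, 0, 0, 0, 0, 15], [0, 0, 0, 0, 0, 0, 15], [0, 0, -5, 0, 0, 0, 15], [0, 0, -15, 0, 0, 0, 15], [0, 0, -30, 0, 0, 0, 15], [0, 0, -30, 0, 0, 0, 15], [0, 0, -30, 0, 0, 0, 15], [0, 0, -20, 0, 0, 0, 15], [0, 0, 0, 0, 0, 0, 15]]])

```text
time_s: 11.0
eef_pos: [0.4279, 0.306, 0.1643]
eef_rot: [0.001, 0.707, 0.707, 0.003]
wrist_force: [0.0, 1.1, 0.3]
opening: 0.247
grasp_force: 58.7
```

Request:
jog_arm(series=[[[-15, 3, 0, 0, 0, 0, 15], [-30, 5, 0, 0, 0, 0, 15], [-36, 6, 0, 0, 0, 0, 15], [-36, 7, 0, 0, 0, 0, 15], [-36, 7, 0, 0, 0, 0, 15], [-36, 7, 0, 0, 0, 0, 15], [-36, 6, 0, 0, 0, 0, 15], [-30, 5, 0, 0, 0, 0, 15], [-15, 2, 0, 0, 0, 0, 15], [0, 0, 0, 0, 0, 0, 15]]])

```text
time_s: 12.0
eef_pos: [0.4729, 0.0326, 0.159]
eef_rot: [-0.001, 0.708, 0.706, -0.001]
wrist_force: [0.4, -0.2, -1.0]
opening: 0.247
grasp_force: 58.7
```

```bash
python3 look.py 5 x
```

```text
[0.4729 0.0326 0.159 ] [-0.0011  0.7083  0.7059 -0.0011] [ 0.4 -0.2 -1. ] 0.247 59
[0.4728 0.0338 0.1592] [-0.0013  0.7081  0.7062 -0.0009] [-0.8  0.5  0.7] 0.249 59
[0.4728 0.0347 0.1594] [-1.200e-03  7.076e-01  7.066e-01 -7.000e-04] [ 0.2 -1.4 -0.3] 0.249 59
car (array([ 0.57134546,  0.03073339, -0.02306314]), np.float64(0.09143342756002737), 27160)
scene 154 [0.4709 0.0344] zmin [0.1278 0.128  0.1289]
side 131 [0.473  0.0362] zmin [0.1275 0.1279 0.1293]
cap 5199 [0.2021 0.2155] [0.4729 0.0389 0.1998]
```

Request:
jog_arm(series=[[[0, 2, 10, 0, 0, 0, 15], [0, 0, 20, 0, 0, 0, 15], [0, 0, 20, 0, 0, 0, 15], [0, 0, 20, 0, 0, 0, 15], [0, 0, 15, 0, 0, 0, 15], [0, 0, 10, 0, 0, 0, 15], [0, 0, 5, 0, 0, 0, 15], [0, 0, 3, 0, 0, 0, 15], [0, 0, 1, 0, 0, 0, 15], [0, 0, 0, 0, 0, 0, 15]]])

```text
time_s: 13.25
eef_pos: [0.4765, 0.035, 0.0572]
eef_rot: [0.0, 0.707, 0.707, 0.0]
wrist_force: [-1.0, 0.0, -0.2]
opening: 0.249
grasp_force: 58.7
```

```bash
python3 look.py 6 x
```

```text
[0.4765 0.035  0.0572] [4.000e-04 7.071e-01 7.071e-01 3.000e-04] [-1.   0.  -0.2] 0.249 59
[0.4765 0.0349 0.0573] [5.000e-04 7.071e-01 7.071e-01 3.000e-04] [ 0.2  0.2 -0.4] 0.253 59
[0.4765 0.0349 0.0574] [5.000e-04 7.071e-01 7.071e-01 3.000e-04] [-0.5 -0.1 -0.6] 0.25 59
car (array([ 0.5716505 ,  0.03063672, -0.01838875]), np.float64(0.1439808586361624), 42707)
scene 134 [0.4748 0.0346] zmin [0.0224 0.0235 0.0262]
side 121 [0.4768 0.0348] zmin [0.0241 0.0253 0.0262]
cap 5211 [0.1001 0.1134] [0.4765 0.0392 0.0977]
```

Request:
jog_arm(series=[[[0, 0, 1, 0, 0, 0, 15], [0, 0, 1, 0, 0, 0, 15], [0, 0, 1, 0, 0, 0, 15], [0, 0, 1, 0, 0, 0, 15], [0, 0, 1, 0, 0, 0, 15], [0, 0, 0.5, 0, 0, 0, 15], [0, 0, 0.5, 0, 0, 0, 15], [0, 0, 0.5, 0, 0, 0, 15], [0, 0, 0, 0, 0, 0, 15], [0, 0, 0, 0, 0, 0, 15]]])

```text
time_s: 14.5
eef_pos: [0.476, 0.035, 0.0503]
eef_rot: [0.0, 0.707, 0.707, -0.0]
wrist_force: [-0.2, -0.3, 0.2]
opening: 0.249
grasp_force: 58.7
```

Request:
jog_arm(series=[[[0, 0, 0.5, 0, 0, 0, 15], [0, 0, 0, 0, 0, 0, 15], [0, 0, 0, 0, 0, 0, 26], [0, 0, 0, 0, 0, 0, 32], [0, 0, 0, 0, 0, 0, 40], [0, 0, 0, 0, 0, 0, 42], [0, 0, -10, 0, 0, 0, 42], [0, 0, -30, 0, 0, 0, 42], [0, 0, -40, 0, 0, 0, 42], [0, 0, -28, 0, 0, 0, 42]]])

```text
time_s: 15.5
eef_pos: [0.4767, 0.0349, 0.1607]
eef_rot: [0.001, 0.707, 0.707, 0.001]
wrist_force: [1.7, 0.7, -0.1]
opening: 0.491
grasp_force: 0.0
```

```bash
python3 chk.py .476 .034 .0935
```

```text
[0.4795 0.0346 0.1651]
[0.4793 0.0345 0.163 ]
[0.4778 0.0348 0.1607]
(672, array([0.4757, 0.0343, 0.0937]), 190, array([0.4754, 0.033 ]))
```

Request:
jog_arm(series=[[[-20, -3, 0, 0, 0, 0, 50], [-35, -5, 0, 0, 0, 0, 50], [-40, -6, 0, 0, 0, 0, 50], [-40, -6, 0, 0, 0, 0, 50], [-40, -6, 0, 0, 0, 0, 50], [-40, -6, 0, 0, 0, 0, 50], [-40, -6, 0, 0, 0, 0, 50], [-40, -5, 0, 0, 0, 0, 50], [-30, -4, 0, 0, 0, 0, 50], [-14, -2, 0, 0, 0, 0, 50]]])

```text
time_s: 16.65
eef_pos: [0.4259, -0.306, 0.1567]
eef_rot: [-0.001, 0.708, 0.706, -0.0]
wrist_force: [0.8, 0.2, -0.9]
opening: 0.586
grasp_force: 0.0
```

```bash
python3 chk.py .427 -.305
```

```text
[ 0.4259 -0.3068  0.1569]
[ 0.4262 -0.3049  0.1569]
[ 0.4265 -0.3035  0.1568]
(635, array([ 0.4272, -0.3069,  0.0757]), 165, array([ 0.4272, -0.3079]))
```

Request:
jog_arm(series=[[[-1, 0.5, 15, 0, 0, 0, 50], [0, 0, 25, 0, 0, 0, 50], [0, 0, 28, 0, 0, 0, 50], [0, 0, 28, 0, 0, 0, 50], [0, 0, 20, 0, 0, 0, 50], [0, 0, 9, 0, 0, 0, 50], [0, 0, 0, 0, 0, 0, 50], [0, 0, 0, 0, 0, 0, 15], [0, 0, 0, 0, 0, 0, 15], [0, 0, 0, 0, 0, 0, 15]]])

```text
time_s: 17.8
eef_pos: [0.4284, -0.3056, 0.0342]
eef_rot: [0.001, 0.707, 0.707, 0.0]
wrist_force: [-0.7, 1.3, 4.4]
opening: 0.245
grasp_force: 58.6
```

Request:
jog_arm(series=[[[0, 0, 0, 0, 0, 0, 15], [0, 0, 0, 0, 0, 0, 15], [0, 0, 0, 0, 0, 0, 15], [0, 0, -5, 0, 0, 0, 15], [0, 0, -15, 0, 0, 0, 15], [0, 0, -30, 0, 0, 0, 15], [0, 0, -30, 0, 0, 0, 15], [0, 0, -30, 0, 0, 0, 15], [0, 0, -20, 0, 0, 0, 15], [0, 0, 0, 0, 0, 0, 15]]])

```text
time_s: 18.8
eef_pos: [0.429, -0.3068, 0.1665]
eef_rot: [0.003, 0.707, 0.707, -0.0]
wrist_force: [-0.7, 0.1, -0.1]
opening: 0.245
grasp_force: 58.7
```

Request:
jog_arm(series=[[[15, 12, 0, 0, 0, 0, 15], [28, 22, 0, 0, 0, 0, 15], [32, 25, 0, 0, 0, 0, 15], [32, 25, 0, 0, 0, 0, 15], [32, 25, 0, 0, 0, 0, 15], [32, 25, 0, 0, 0, 0, 15], [32, 25, 0, 0, 0, 0, 15], [32, 25, 0, 0, 0, 0, 15], [28, 22, 0, 0, 0, 0, 15], [17, 13, 0, 0, 0, 0, 15]]])

```text
time_s: 19.8
eef_pos: [0.6469, -0.0225, 0.161]
eef_rot: [-0.001, 0.706, 0.708, -0.0]
wrist_force: [0.1, -0.3, -1.1]
opening: 0.243
grasp_force: 58.8
```

```bash
python3 look.py 7 x
```

```text
[ 0.6469 -0.0225  0.161 ] [-9.000e-04  7.065e-01  7.077e-01 -3.000e-04] [ 0.1 -0.3 -1.1] 0.243 59
[ 0.648  -0.0205  0.161 ] [-9.000e-04  7.061e-01  7.081e-01  5.000e-04] [-1.4  0.8  0.4] 0.245 59
[ 0.6469 -0.0223  0.161 ] [-9.000e-04  7.060e-01  7.082e-01 -2.000e-04] [-0.6 -0.6 -0.7] 0.248 59
car (array([ 0.57100481,  0.03094411, -0.02373595]), np.float64(0.08907582835721896), 34621)
scene 188 [ 0.6436 -0.0249] zmin [0.1266 0.1274 0.1274]
side 127 [ 0.6454 -0.0246] zmin [0.1272 0.1282 0.1283]
cap 4924 [0.202  0.2172] [ 0.6469 -0.0185  0.2009]
```

Request:
jog_arm(series=[[[0, 1, 10, 0, 0, 0, 15], [0, 0, 20, 0, 0, 0, 15], [0, 0, 20, 0, 0, 0, 15], [0, 0, 20, 0, 0, 0, 15], [0, 0, 15, 0, 0, 0, 15], [0, 0, 10, 0, 0, 0, 15], [0, 0, 5, 0, 0, 0, 15], [0, 0, 3, 0, 0, 0, 15], [0, 0, 1, 0, 0, 0, 15], [0, 0, 0, 0, 0, 0, 15]]])

```text
time_s: 21.05
eef_pos: [0.648, -0.0251, 0.0595]
eef_rot: [0.0, 0.707, 0.707, 0.0]
wrist_force: [0.7, 0.3, -0.7]
opening: 0.246
grasp_force: 58.8
```

```bash
python3 look.py 8 x
```

```text
[ 0.648  -0.0251  0.0595] [5.000e-04 7.071e-01 7.071e-01 3.000e-04] [ 0.7  0.3 -0.7] 0.246 59
[ 0.6481 -0.0251  0.0595] [5.000e-04 7.071e-01 7.072e-01 3.000e-04] [ 0.1 -0.8 -0.1] 0.246 59
[ 0.648  -0.025   0.0596] [5.000e-04 7.071e-01 7.072e-01 3.000e-04] [ 0.5 -0.1 -0.3] 0.247 59
car (array([ 0.570727  ,  0.03087473, -0.02488124]), np.float64(0.12427044679672011), 57667)
scene 195 [ 0.6462 -0.0257] zmin [0.0168 0.0177 0.0181]
side 108 [ 0.6484 -0.0253] zmin [0.0275 0.03   0.0304]
cap 4940 [0.1006 0.1157] [ 0.6481 -0.0212  0.0995]
```

Request:
jog_arm(series=[[[0, -1, 2, 0, 0, 0, 15], [0, 0, 1, 0, 0, 0, 15], [0, 0, 1, 0, 0, 0, 15], [0, 0, 1, 0, 0, 0, 15], [0, 0, 1, 0, 0, 0, 15], [0, 0, 0.5, 0, 0, 0, 15], [0, 0, 0.5, 0, 0, 0, 15], [0, 0, 0.5, 0, 0, 0, 15], [0, 0, 0, 0, 0, 0, 15], [0, 0, 0, 0, 0, 0, 15]]])

```text
time_s: 22.3
eef_pos: [0.6466, -0.025, 0.0523]
eef_rot: [0.0, 0.707, 0.707, -0.0]
wrist_force: [-3.6, -0.2, 7.3]
opening: 0.249
grasp_force: 59.7
```

Contact with the floor (7 N), so I'll release.

Request:
jog_arm(series=[[[0, 0, -0.5, 0, 0, 0, 15], [0, 0, 0, 0, 0, 0, 15], [0, 0, 0, 0, 0, 0, 26], [0, 0, 0, 0, 0, 0, 32], [0, 0, 0, 0, 0, 0, 40], [0, 0, 0, 0, 0, 0, 42], [0, 0, -10, 0, 0, 0, 42], [0, 0, -30, 0, 0, 0, 42], [0, 0, -40, 0, 0, 0, 42], [0, 0, -28, 0, 0, 0, 42]]])

```text
time_s: 23.3
eef_pos: [0.6475, -0.0252, 0.1632]
eef_rot: [0.001, 0.707, 0.707, 0.001]
wrist_force: [1.2, -1.0, 0.8]
opening: 0.492
grasp_force: 0.0
```

```bash
python3 chk.py .6463 -.0253 .0935
```

```text
[ 0.6501 -0.0256  0.1686]
[ 0.65   -0.0257  0.1665]
[ 0.6485 -0.0254  0.1636]
(662, array([ 0.6457, -0.0262,  0.0937]), 180, array([ 0.6454, -0.0275]))
```

Request:
jog_arm(series=[[[-15, -5, 0, 0, 0, 0, 50], [-30, -9, 0, 0, 0, 0, 50], [-33, -11, 0, 0, 0, 0, 50], [-33, -11, 0, 0, 0, 0, 50], [-33, -11, 0, 0, 0, 0, 50], [-33, -11, 0, 0, 0, 0, 50], [-33, -11, 0, 0, 0, 0, 50], [-25, -8, 0, 0, 0, 0, 50], [-10, -3, 0, 0, 0, 0, 50], [0, 0, 0, 0, 0, 0, 50]]])

```text
time_s: 24.45
eef_pos: [0.565, -0.2713, 0.1583]
eef_rot: [-0.001, 0.708, 0.706, -0.0]
wrist_force: [-0.1, -0.1, -0.7]
opening: 0.582
grasp_force: 0.0
```

```bash
python3 chk.py .567 -.27
```

```text
[ 0.5656 -0.27    0.1586]
[ 0.5661 -0.2692  0.1589]
[ 0.5664 -0.2688  0.1591]
(622, array([ 0.5672, -0.2714,  0.0758]), 167, array([ 0.5673, -0.2724]))
```

Request:
jog_arm(series=[[[-1.5, 0.5, 15, 0, 0, 0, 50], [0, 0, 25, 0, 0, 0, 50], [0, 0, 30, 0, 0, 0, 50], [0, 0, 28, 0, 0, 0, 50], [0, 0, 20, 0, 0, 0, 50], [0, 0, 9, 0, 0, 0, 50], [0, 0, 0, 0, 0, 0, 50], [0, 0, 0, 0, 0, 0, 15], [0, 0, 0, 0, 0, 0, 15], [0, 0, 0, 0, 0, 0, 15]]])

```text
time_s: 25.6
eef_pos: [0.5681, -0.2722, 0.0344]
eef_rot: [0.001, 0.707, 0.707, 0.0]
wrist_force: [0.1, -0.8, 2.1]
opening: 0.252
grasp_force: 58.7
```

Request:
jog_arm(series=[[[0, 0, 0, 0, 0, 0, 15], [0, 0, 0, 0, 0, 0, 15], [0, 0, 0, 0, 0, 0, 15], [0, 0, -5, 0, 0, 0, 15], [0, 0, -15, 0, 0, 0, 15], [0, 0, -30, 0, 0, 0, 15], [0, 0, -30, 0, 0, 0, 15], [0, 0, -30, 0, 0, 0, 15], [0, 0, -20, 0, 0, 0, 15], [0, 0, 0, 0, 0, 0, 15]]])

```text
time_s: 26.6
eef_pos: [0.569, -0.2729, 0.1678]
eef_rot: [0.004, 0.707, 0.707, 0.001]
wrist_force: [-1.3, -0.8, -0.2]
opening: 0.246
grasp_force: 58.7
```

Yellow to (0.598, −0.059): dx +30, dy +212.

Request:
jog_arm(series=[[[15, 2, 0, 0, 0, 0, 15], [26, 3, 0, 0, 0, 0, 15], [28, 4, 0, 0, 0, 0, 15], [28, 4, 0, 0, 0, 0, 15], [28, 4, 0, 0, 0, 0, 15], [28, 4, 0, 0, 0, 0, 15], [28, 4, 0, 0, 0, 0, 15], [20, 3, 0, 0, 0, 0, 15], [11, 2, 0, 0, 0, 0, 15], [0, 0, 0, 0, 0, 0, 15]]])

```text
time_s: 27.6
eef_pos: [0.5962, -0.0574, 0.1614]
eef_rot: [-0.001, 0.706, 0.708, -0.001]
wrist_force: [-0.3, 0.6, 0.0]
opening: 0.249
grasp_force: 58.7
```

```bash
python3 look.py 9 x
```

```text
[ 0.5962 -0.0574  0.1614] [-1.200e-03  7.063e-01  7.079e-01 -5.000e-04] [-0.3  0.6  0. ] 0.249 59
[ 0.5963 -0.0587  0.1617] [-8.000e-04  7.066e-01  7.076e-01 -6.000e-04] [ 0.2 -0.6 -0.5] 0.244 59
[ 0.5965 -0.0595  0.162 ] [-5.000e-04  7.070e-01  7.072e-01 -5.000e-04] [ 0.2 -0.5 -0.6] 0.243 59
car (array([ 0.57117046,  0.03106412, -0.02317806]), np.float64(0.09377351889148515), 33775)
scene 188 [ 0.5946 -0.0591] zmin [0.127  0.1283 0.1284]
side 124 [ 0.5969 -0.0579] zmin [0.1271 0.1297 0.1298]
cap 4947 [0.203  0.2182] [ 0.5965 -0.0546  0.202 ]
```

Request:
jog_arm(series=[[[0, 1, 10, 0, 0, 0, 15], [0, 0, 20, 0, 0, 0, 15], [0, 0, 20, 0, 0, 0, 15], [0, 0, 20, 0, 0, 0, 15], [0, 0, 15, 0, 0, 0, 15], [0, 0, 10, 0, 0, 0, 15], [0, 0, 5, 0, 0, 0, 15], [0, 0, 3, 0, 0, 0, 15], [0, 0, 1, 0, 0, 0, 15], [0, 0, 0, 0, 0, 0, 15]]])

```text
time_s: 28.85
eef_pos: [0.5985, -0.0596, 0.0594]
eef_rot: [0.001, 0.707, 0.707, 0.0]
wrist_force: [0.6, -0.0, 0.5]
opening: 0.246
grasp_force: 58.7
```

```bash
python3 look.py 10 x
```

```text
[ 0.5985 -0.0596  0.0594] [5.000e-04 7.071e-01 7.071e-01 3.000e-04] [ 0.6 -0.   0.5] 0.246 59
[ 0.5985 -0.0596  0.0595] [5.000e-04 7.071e-01 7.071e-01 3.000e-04] [-0.2 -0.2 -0.7] 0.246 59
[ 0.5985 -0.0596  0.0595] [6.000e-04 7.071e-01 7.071e-01 3.000e-04] [0.1 0.2 0.5] 0.244 59
car (array([ 0.5709094 ,  0.03145238, -0.02238962]), np.float64(0.13351156602880354), 58227)
scene 197 [ 0.5963 -0.0588] zmin [0.0164 0.0165 0.019 ]
side 102 [ 0.5989 -0.058 ] zmin [0.0279 0.0304 0.0307]
cap 4950 [0.1005 0.1157] [ 0.5986 -0.0547  0.0995]
```

Request:
jog_arm(series=[[[0, 0, 2, 0, 0, 0, 15], [0, 0, 1, 0, 0, 0, 15], [0, 0, 1, 0, 0, 0, 15], [0, 0, 1, 0, 0, 0, 15], [0, 0, 1, 0, 0, 0, 15], [0, 0, 0.5, 0, 0, 0, 15], [0, 0, 0.5, 0, 0, 0, 15], [0, 0, 0.5, 0, 0, 0, 15], [0, 0, 0, 0, 0, 0, 15], [0, 0, 0, 0, 0, 0, 15]]])

```text
time_s: 30.1
eef_pos: [0.5981, -0.0595, 0.0524]
eef_rot: [0.0, 0.707, 0.707, -0.0]
wrist_force: [-3.6, 0.8, 8.3]
opening: 0.248
grasp_force: 59.5
```

Request:
jog_arm(series=[[[0, 0, -0.5, 0, 0, 0, 15], [0, 0, 0, 0, 0, 0, 15], [0, 0, 0, 0, 0, 0, 26], [0, 0, 0, 0, 0, 0, 32], [0, 0, 0, 0, 0, 0, 40], [0, 0, 0, 0, 0, 0, 42], [0, 0, -10, 0, 0, 0, 42], [0, 0, -30, 0, 0, 0, 42], [0, 0, -40, 0, 0, 0, 42], [0, 0, -28, 0, 0, 0, 42]]])

```text
time_s: 31.1
eef_pos: [0.5989, -0.0597, 0.163]
eef_rot: [0.001, 0.707, 0.707, 0.001]
wrist_force: [1.1, -0.4, 0.8]
opening: 0.49
grasp_force: 0.0
```

Request:
jog_arm(series=[[[0, 0, -20, 0, 0, 0, 42], [0, 0, -30, 0, 0, 0, 42], [0, 0, -20, 0, 0, 0, 42], [0, 0, 0, 0, 0, 0, 42], [0, 0, 0, 0, 0, 0, 42], [0, 0, 0, 0, 0, 0, 42], [0, 0, 0, 0, 0, 0, 42], [0, 0, 0, 0, 0, 0, 42], [0, 0, 0, 0, 0, 0, 42], [0, 0, 0, 0, 0, 0, 42]]])

```text
time_s: 32.1
eef_pos: [0.5979, -0.0594, 0.2294]
eef_rot: [-0.0, 0.707, 0.707, -0.0]
wrist_force: [0.4, 0.0, 0.1]
opening: 0.492
grasp_force: 0.0
```

```bash
python3 - <<'E'
from h import *
from bench import ctrl
c=ctrl.camera("wrist");cv2.imwrite("pics/w11.png",c["frame"]);P=wcloud(c);s=carousel(P)[0];print(s)
for k,n in dict(blue=0,white=1,green=3,violet=5,black=6,yellow=8,red=9).items():
    a=s[2]+n*np.pi/5;x=s[:2]+.095*np.array([np.cos(a),np.sin(a)]);v=vial(c,x,.0935);print(k,v[1],(v[1][:2]-x).round(4))
cv2.imwrite("pics/s11.png",ctrl.camera("scene")["frame"])
E
```

```text
[ 0.57122489  0.03091073 -0.02339797]
blue [0.6656 0.0286 0.0937] [-0.0006 -0.0001]
white [0.6482 0.0835 0.0936] [-0.0012 -0.0014]
green [0.5442 0.1152 0.0933] [ 0.0002 -0.0067]
violet [0.4769 0.0331 0.0936] [ 0.0006 -0.    ]
black [ 0.4938 -0.0226  0.0936] [0.0007 0.0005]
yellow [ 0.5972 -0.0592  0.0938] [-0.0013  0.0009]
red [ 0.6454 -0.0267  0.0937] [-0.0014  0.    ]
```

View pics/w11.png

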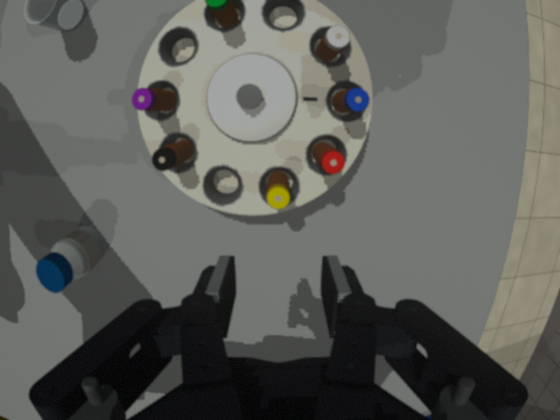

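View pics/s11.png

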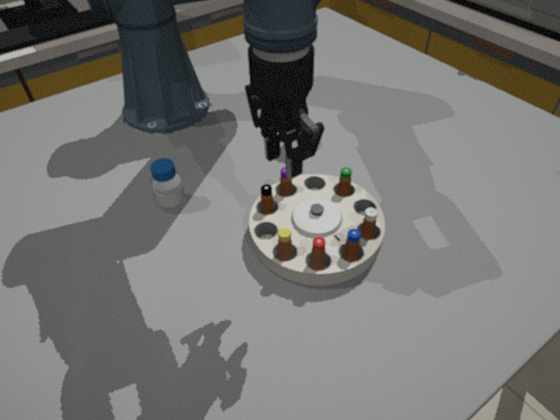

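All seven vials stand seated in their places. In the wrist view, clockwise: white (337,37), blue (357,100), red (333,162), yellow (278,198), and black (162,159) followed by violet (142,99). Green's offset comes from its cap being cut off at the image edge. In the scene view it sits unmoved at (346,173).

```bash
python3 -c "
from bench import ctrl
print(ctrl.hand_in())"
```

```text
the job is handed in; nothing more can be done
None
```

All four vials are in their places in the carousel, lowered upright to the floor with none knocked over, and the job is handed in at about 32 s; the hand-in returned no verdict.

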